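# Lock the grinding cup onto the herb grinder

## Task

Fit the closed steel grinding cup (the one with the bar grip on its lid) onto the herb grinder: set it in the grinder's collar, feel for the two entry slots until its lugs drop in, then press it gently down against the sprung seat and twist it a quarter turn clockwise until it clicks locked, and let go of it. Do not lean hard on the grinder or wrench the cup against its stop, and leave the other things on the counter where they are.

Things in the scene. Friction and masses are not known exactly. Their poses are not given: they have to be found in the camera images.
- cup: Closed grinding cup, loose, upright on the counter, about 350 g, 118 mm tall. Origin: centre of its underside, z up. Upwards: steel neck 60 mm wide and 28 mm high (foot tapered to 56 mm), steel body 72 mm wide to 78 mm, black lid 75 mm wide to 86 mm, then a black bar grip to 118 mm. Half a turn about z makes no difference.
- cup_grip (a point): Middle of the cup's bar grip, 102 mm above the cup's origin, axes as the cup's. The bar is 60 mm long (along x), 18 mm thick (along y) and 32 mm high, its top 16 mm above this point, the lid 16 mm below.
- cup_lugs (a point): Point on the cup's axis at the height of the undersides of its two bayonet lugs, 10 mm above the cup's origin. The lugs stick out of the neck along the cup's +x and -x, right under the ends of the bar: each 13 mm wide, 5 mm high, reaching 38 mm from the axis.
- grinder: Electric herb grinder, fixed: round white motor base of 132 mm diameter with a black switch box on its -x side and an upright steel socket of 93 mm diameter on top. Origin: centre of its underside on the counter, z up; the socket is on its z axis. Over 60 N between cup and grinder (all contacts added up) damages it; so does a twist of over about 1 N m against the stop.
- collar_mouth (a point): Centre of the top of the bayonet collar in the socket, 105 mm above the counter, axes as the grinder's. Lip ring of 64 mm bore; two opposite entry slots pass the lugs with some 3 degrees to spare each way. They lie roughly along x, but up to 26 degrees off it either way (clamped so, does not turn): this pose does not tell, see them from above or feel for them.
- collar_lip (a point): Point on the axis at the underside of the collar's lip, 97 mm above the counter. Height of the cup's origin above the counter: 95 mm with lugs resting on the lip, 90 in the slots on the free seat, below 82 the lugs clear the lip and can turn, clockwise only (from above), up to a stop 90 degrees on from the slots; 85 when locked.
- seat_top (a point): Top centre of the round black sprung seat in the socket when free, 90 mm above the counter. It carries 6 N at first and 1 N more per mm (14 N with the lugs clear of the lip, cup's weight included) and bottoms out 10.5 mm down. At the stop, once the push is eased, it lifts the lugs 3 mm into notches under the lip with a click: locked.
- canister: Storage canister, loose, not wanted: steel, 72 mm diameter, 91 mm tall, a black lid with a small round knob and no lugs. Origin: centre of its underside.
- bowl: Steel bowl, loose, 130 mm wide, 45 mm high, to be left alone. Origin: centre of its underside.
- mortar: Brass mortar cup, loose, 100 mm wide, 75 mm high, to be left alone. Origin: centre of its underside.
- scoop: Long spoon of 160 mm lying along its x on the counter, to be left alone. Origin near its middle.
- jar: White ceramic jar, loose, 60 mm wide, 75 mm high, to be left alone. Origin: centre of its underside.
- weight: Brass block weight, loose, 35 mm square, 40 mm high, to be left alone. Origin: centre of its underside.
Not all that is in view belongs to the job. What is shaped like the cup but pink or turquoise is not meant.

How it is judged:
By the outcome, as a careful person would: the job done as asked, in the order asked, and still so for the second after the job is handed in, with the robot touching nothing.
It also fails if it takes over 72 s, if anything falls off the work surface, if the arm or the gripper's body presses on something with over 40 N, if the wrist force passes 120 N, or if a joint passes its speed limit or range.

## Robot

A 7-joint arm with a two-finger parallel gripper is mounted at the origin on the work surface. World frame = base frame: x ahead of the robot, y to its left, z up, the work surface at z = 0. Lengths are in m, angles in rad, forces in N, time in s.
With the tool pointing down it reaches from about 0.35 to 0.775 m from the base axis. Payload 3.1 kg.
Tool frame: the origin (TCP) lies at the very end of the fingers, on their centre line; the grasp point (between the pads) lies 19 mm behind it (env.grasp_offset is the distance from the TCP to the grasp point, in m); z points along the fingers, x is the direction in which the jaws open and shut, and the axes are right-handed (so a half turn about z gives the same grasp; the last joint's range is limited). The gripper opens to 85 mm and grips with 20 to 120 N. Pads are 22 mm wide; open, the fingers measure 114 mm over their backs; the gripper's body (76 mm by 85 mm) begins 54 mm behind the grasp point. The pads swing forward as they close: fully open they stand 13 mm farther back than shut.
Start: joints at [1.223, 0.311, 0.014, 1.512, -0.004, 1.319, -0.027], TCP at [0.166, -0.524, 0.231] pointing down, gripper open.
Joint ranges: [-2.7, 2.7], [-0.3, 1.91], [-1.27, 1.3], [0.12, 2.57], [-1.44, 4.58], [0.2, 2.03], [-3.05, 3.05]. Speed limits (rad/s): [2.79, 2.79, 3.14, 3.14, 3.14, 3.14, 3.14].

## Interface

Orientations are given as a unit quaternion [x, y, z, w].
In Python, from workcell import env gives the robot as it stands.
- The arm moves only by the shell command python3 -m creep 'ROWS' [OPENING] [FORCE]. ROWS is JSON, a list of rows, each a list of 6 numbers: the shift along the world's x, y, z each as a share of 400 mm, from -1 to 1, then the turn, a rotation vector about the world's x, y, z each as a share of pi rad, from -1 to 1. In form: [[dx, dy, dz, wx, wy, wz], ...]. A call has exactly 5 rows; each row is the pose to reach, as a shift and turn from the pose commanded when the call began, turning the shorter way round; what a row does not reach only later rows make up. A row lasts 1/10 s, in which the tool goes at most 50 mm and 8.59 degrees, less where a joint would pass 70% of its speed; a pose out of reach is approached as far as the arm can. A call with a number of a shift or a turn outside -1 to 1 is refused whole. A call with a gripper value outside its range is refused whole. OPENING is the finger opening in mm, from 0 to 85.4, set as the call begins (- or left out, the last holds). The fingers move at their own pace and stop on an object; FORCE is the grip in N (left out, the last holds). Time passes only in rows, so rows that repeat a pose let the fingers close, or fill a call up. It gives the time, the measured TCP pose, the force and the opening at its end, in the units of the state.
- env.sense(): the state, without advancing time (a new reading comes with each control period).
- env.snapshot(name): name is "scene" or "top" or "wrist"; returns a dict with "img" (384x512x3 uint8, blue, green, red), "fov_y" (degrees; the focal length in pixels is half the picture's height over the tangent of half this angle, whatever the lens; pixels are square), "cx", "cy" (the principal point, pixels), "origin" and "attitude" of the camera in the world; the wrist camera has in their place "mount" (4x4, takes a point from camera to tool coordinates, whose origin is the TCP and whose axes are the tool frame's). Camera axes: x right, y up, looking along -z (the intrinsics and any distortion apply to the point x, -y, -z); pixel columns grow to the right and rows downward; lengths in m; the calibration is good to about 2 mm. A picture is of the moment at which its call begins: read the wrist's pose just before it. There is no depth.
- env.finish_job(): hands the job in, once; it reports no verdict.
Trained networks look in a picture, given as the dict that the camera call returned (one of the last four; its "shot" number tells which), for a name from the list of things; names that differ only in an ending like _2 or _b are one class to them, and where a whole thing is asked for, a point or a joint stands for the part that bears it (a point fixed in the world has none). Each returns a list of dicts, best first, with "p" (0 to 1); they miss things now and then, are a little off and sometimes report something else, mostly with a low value. They report only what shows in the picture. A call takes as long as a camera call. They do not tell look-alikes from the thing itself.
- env.spot_in(picture, name): "position" ([x, y, z] in m, in world coordinates, good to about 4 mm: the middle of the surface that is visible of it).
The state is a dict: "t": time; "qpos": joint angles; "qvel": joint speeds; "joint_efforts": joint torques, N m; "tcp_pos": TCP position; "tool_rot": TCP orientation; "ft_force": force on the tool from outside, world axes, zero at the start; "ft_torque": the same for the moment, N m; "grip_width": finger opening in m.
Only numpy, scipy, OpenCV 4.12 (cv2) and the standard library are available. Lean on these libraries where they do the work, as an engineer would, in place of code of your own. Each camera call takes 0.05 s, during which the arm holds its last target.

## Working session

There is one attempt and no reset: what is moved stays moved. The work goes in short steps, Python scripts to look and compute and a shell command to move; the robot and the scene stay as the last step left them, time stands still between calls to the robot, and variables do not carry over. Pictures are saved under pics/ and viewed, and the job is handed in when it is done.

```bash
ls; mkdir -p pics; python3 - <<'E'
from workcell import env
import cv2
print(env.sense())
for n in ("scene","top","wrist"):
    s=env.snapshot(n); cv2.imwrite(f"pics/{n}0.png",s["img"])
    print(n,{k:v for k,v in s.items() if k!="img"})
    for o in ("cup","grinder"):
        print(o,env.spot_in(s,o))
E
```

```text
pics
{'t': 0.0, 'qpos': array([ 1.22331296,  0.31172894,  0.01396782,  1.51305746, -0.00440844,
        1.31919353, -0.02719522]), 'qvel': array([ 0.00229324,  0.00070461, -0.0015554 , -0.00036278,  0.00139498,
       -0.00029048,  0.0001966 ]), 'joint_efforts': array([-5.53752889e-04, -3.79918492e+01,  1.45657989e-01, -2.30593139e+01,
        1.22668681e-02,  1.37141478e-02,  2.08051978e-05]), 'tcp_pos': array([ 0.16537915, -0.52378334,  0.23021905]), 'tool_rot': array([ 8.06578018e-01, -5.91126477e-01, -9.73693270e-04, -6.63449600e-04]), 'ft_force': array([ 0.46340845,  0.77439154, -0.16328532]), 'ft_torque': array([0.02947479, 0.01756035, 0.00825212]), 'grip_width': 0.08499474665241956}
scene {'fov_y': 45.895314273474625, 'cx': 256.81075306176376, 'cy': 196.15187467049753, 'origin': array([ 1.06114197, -0.39929753,  1.12012235]), 'attitude': array([0.25125894, 0.11608638, 0.41125424, 0.86848307]), 'shot': 1}
cup [{'position': [0.4496, -0.2434, 0.0851], 'p': 0.97}, {'position': [0.4876, -0.1056, 0.0901], 'p': 0.87}, {'position': [0.6337, -0.0842, 0.0861], 'p': 0.81}, {'position': [
[... 405 characters left out ...]
, 0.0882], 'p': 0.92}, {'position': [0.353, -0.0323, 0.0853], 'p': 0.9}, {'position': [0.4671, -0.097, 0.0849], 'p': 0.8}, {'position': [0.6089, -0.0727, 0.0897], 'p': 0.62}]
grinder [{'position': [0.5291, 0.1715, 0.0818], 'p': 0.89}]
wrist {'fov_y': 58.45695467268028, 'cx': 260.1472254533955, 'cy': 193.64025254532845, 'mount': array([[ 9.99998762e-01, -3.40261684e-05, -1.57326615e-03,
        -1.41530021e-03],
       [-4.88237695e-04, -9.57137737e-01, -2.89632724e-01,
        -7.43913207e-02],
       [-1.49597731e-03,  2.89633133e-01, -9.57136568e-01,
        -1.44127238e-01],
       [ 0.00000000e+00,  0.00000000e+00,  0.00000000e+00,
         1.00000000e+00]]), 'shot': 3}
cup []
grinder []
```

View pics/scene0.png

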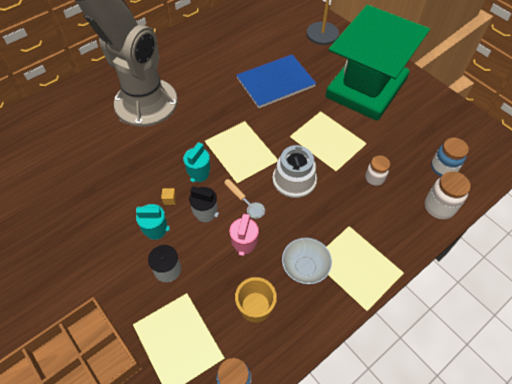

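View pics/top0.png

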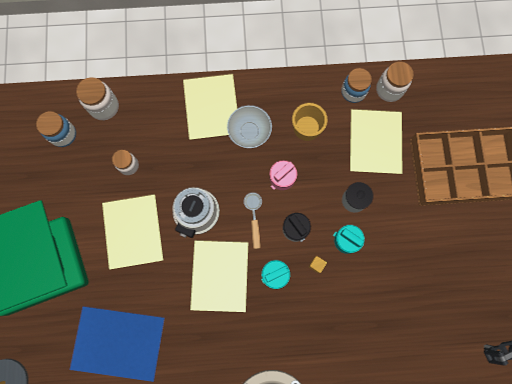

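View pics/wrist0.png

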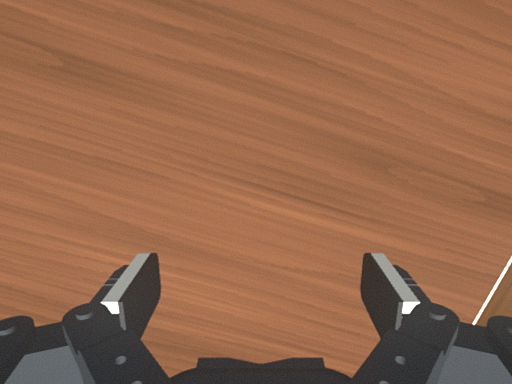

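```bash
cat > h.py <<'E'
import numpy as np, cv2
from workcell import env
from scipy.spatial.transform import Rotation as R
def pose(s,st=None):
    if "mount" in s:
        M=np.array(s["mount"]); Rt=R.from_quat(st["tool_rot"]).as_matrix()
        return Rt@M[:3,:3], Rt@M[:3,3]+st["tcp_pos"]
    return R.from_quat(s["attitude"]).as_matrix(), np.array(s["origin"])
def f(s): return 192/np.tan(np.radians(s["fov_y"]/2))
def proj(s,p,st=None):
    Rm,o=pose(s,st); c=(np.atleast_2d(p)-o)@Rm
    return np.c_[s["cx"]+f(s)*c[:,0]/-c[:,2], s["cy"]-f(s)*c[:,1]/-c[:,2]]
def atz(s,uv,z,st=None):
    Rm,o=pose(s,st); uv=np.atleast_2d(uv)
    d=np.c_[(uv[:,0]-s["cx"])/f(s),-(uv[:,1]-s["cy"])/f(s),-np.ones(len(uv))]@Rm.T
    return o+d*((z-o[2])/d[:,2])[:,None]
E
python3 - <<'E'
from h import *
print(env.sense()["t"])
for n,c,g,fl in (("scene",(203,190),(296,160),(295,187)),("top",(297,227),(193,207),(197,212))):
    s=env.snapshot(n)
    print(n,"base",proj(s,[[0,0,0],[0.166,-.524,.231]]),"cup lid",atz(s,c,.1),"grinder mouth",atz(s,g,.105))
    cv2.imwrite(f"pics/{n}z.png",cv2.resize(s["img"][130:290,140:380] if n=="scene" else s["img"][150:310,140:380],None,fx=3.3,fy=3.3,interpolation=cv2.INTER_CUBIC))
E
```

```text
0.45
scene base [[146.0632904  102.30891273]
 [-25.19066277 176.12919178]] cup lid [[ 0.46312125 -0.08782939  0.1       ]] grinder mouth [[0.54882483 0.16942278 0.105     ]]
top base [[271.80475642 411.14148119]
 [502.28496474 340.40715647]] cup lid [[ 0.46776063 -0.09666779  0.1       ]] grinder mouth [[0.53782771 0.17304158 0.105     ]]
```

View pics/scenez.png

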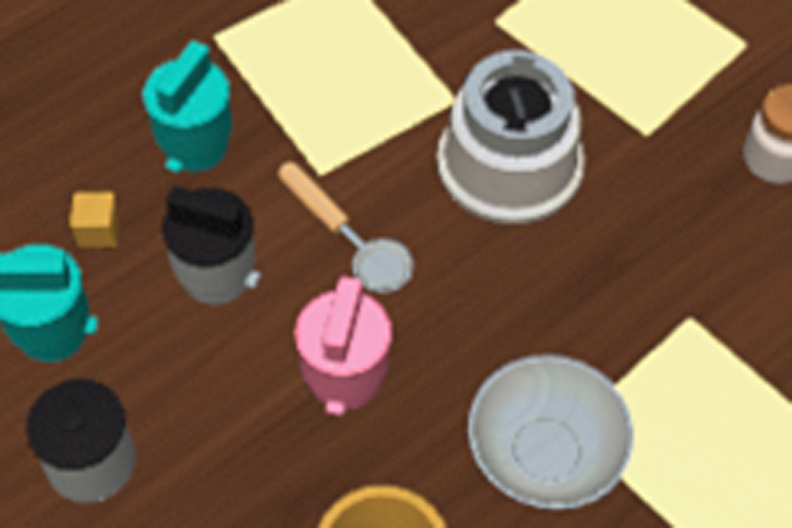

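View pics/topz.png

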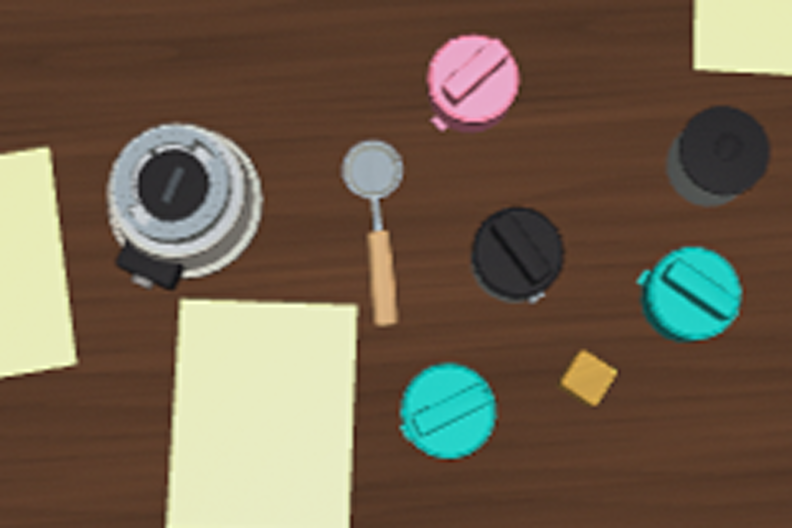

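```bash
python3 - <<'E'
from h import *
s=env.snapshot("top")
z=lambda p:np.array(p)/3.3+[140,150]
def ang(a,b,h): 
    d=(atz(s,z(b),h)-atz(s,z(a),h))[0]; return np.degrees(np.arctan2(d[1],d[0]))
print("bar",ang((500,232),(542,278),.118)); print("lug",ang((518,253),(538,297),.05))
print("gr centre",atz(s,z((171,183)),.105),"box",atz(s,z((150,267)),.05),"base c",atz(s,z((190,205)),.03))
print(atz(s,z((518,253)),.1))
E
```

```text
bar -142.03137859994402
lug -160.2290524370585
gr centre [[0.54215995 0.17599117 0.105     ]] box [[0.48306209 0.20260415 0.05      ]] base c [[0.53597974 0.16982708 0.03      ]]
[[ 0.46864291 -0.09666099  0.1       ]]
```

```bash
python3 -m creep '[[0.06,0.085,0,0,0,0.02],[0.13,0.18,0,0,0,0.04],[0.2,0.28,0,0,0,0.06],[0.27,0.38,0,0,0,0.08],[0.34,0.48,0,0,0,0.11]]' 85 60; python3 -m creep '[[0.07,0.1,0,0,0,0],[0.14,0.2,0,0,0,0],[0.21,0.3,0,0,0,0],[0.28,0.4,0,0,0,0],[0.36,0.5,0,0,0,0]]';python3 -m creep '[[0.06,0.08,0,0,0,0],[0.06,0.09,0,0,0,0],[0.06,0.09,0,0,0,0],[0.06,0.09,0,0,0,0],[0.06,0.09,0,0,0,0]]'
python3 - <<'E'
from h import *
st=env.sense(); s=env.snapshot("wrist"); cv2.imwrite("pics/w1.png",s["img"])
print(st["t"],st["tcp_pos"],st["tool_rot"],st["qpos"]); print(proj(s,[[.468,-.097,.1]],st)); print(env.spot_in(s,"cup_grip"))
E
```

```text
t: 1.1
tcp_pos: [0.3025, -0.3309, 0.2316]
tool_rot: [0.897, -0.442, 0.0, 0.0]
ft_force: [1.2, -0.7, 0.5]
grip_width: 0.0851
t: 1.6
tcp_pos: [0.4455, -0.1319, 0.2318]
tool_rot: [0.896, -0.444, 0.001, 0.0]
ft_force: [1.1, -1.0, 0.4]
grip_width: 0.0849
t: 2.1
tcp_pos: [0.4681, -0.0995, 0.2312]
tool_rot: [0.895, -0.445, -0.0, 0.001]
ft_force: [0.4, -0.1, -0.7]
grip_width: 0.0848
2.1 [ 0.46808543 -0.09946986  0.23121897] [ 8.95400312e-01 -4.45261638e-01 -3.18411972e-05  5.95050936e-04] [ 0.55586345  0.19306964 -0.44779273  1.68331338  0.08783272  1.28535183
 -0.83241545]
[[258.49541383 181.86909388]]
[{'position': [0.6021, -0.0793, 0.0901], 'p': 0.98}, {'position': [0.4352, -0.2169, 0.0798], 'p': 0.89}, {'position': [0.3668, -0.0308, 0.0861], 'p': 0.87}, {'position': [0.4765, -0.0977, 0.0831], 'p': 0.69}]
```

View pics/w1.png

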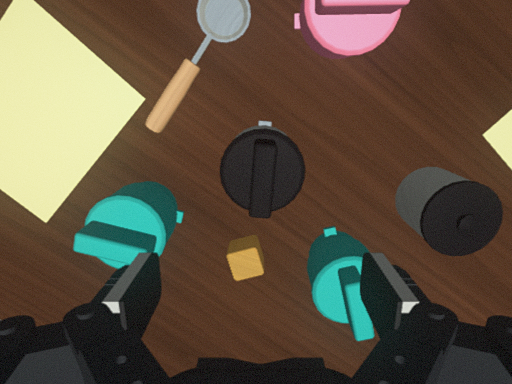

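```bash
python3 - <<'E'
import cv2,numpy as np
i=cv2.imread("pics/w1.png")[110:230,200:325]
i=np.clip(i.astype(float)*3,0,255).astype(np.uint8)
cv2.imwrite("pics/w1z.png",cv2.resize(i,None,fx=5,fy=5,interpolation=cv2.INTER_CUBIC))
E
```

```text
(no output)
```

View pics/w1z.png

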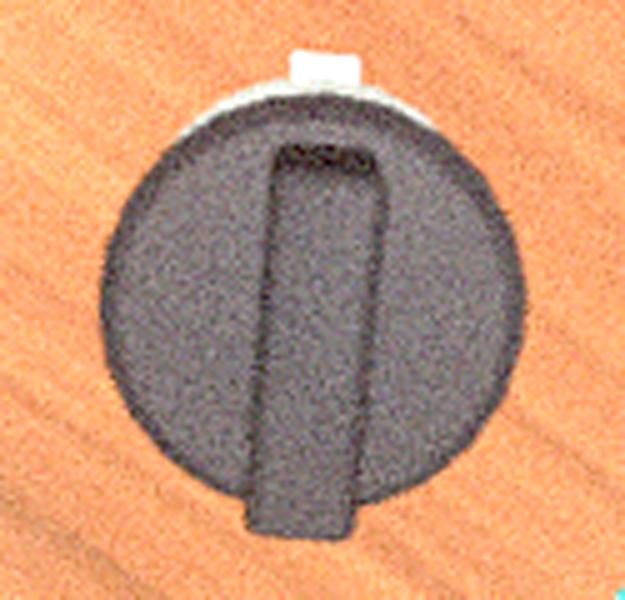

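```bash
python3 - <<'E'
from h import *
st=env.sense(); s=env.snapshot("wrist")
z=lambda p:np.atleast_2d(p)/5+[200,110]
P=atz(s,z([(276,172),(380,172),(353,537),(248,535)]),.118,st)
print(P, P.mean(0)); d=(P[2]+P[3]-P[0]-P[1]); print(np.degrees(np.arctan2(d[1],d[0])), np.linalg.norm(d)/2)
print("lid",atz(s,z((312,300)),.086,st))
x=R.from_quat(st["tool_rot"]).as_matrix()[:,0]; print("toolx",np.degrees(np.arctan2(x[1],x[0])))
E
```

```text
[[ 0.4938123  -0.07414342  0.118     ]
 [ 0.50325125 -0.08659705  0.118     ]
 [ 0.45446228 -0.11915329  0.118     ]
 [ 0.44458325 -0.10554293  0.118     ]] [ 0.47402727 -0.09635917  0.118     ]
-146.87596766428382 0.058518948703289095
lid [[ 0.47571133 -0.09503956  0.086     ]]
toolx -52.854366902347245
```

```bash
python3 -m creep '[[0.025,0.1,0,0,0,0],[0.06,0.22,0,0,0,0],[0.09,0.34,0,0,0,0],[0.12,0.46,0,0,0,0],[0.15,0.58,0,0,0,0]]' ; python3 -m creep '[[0.02,0.08,0,0,0,0],[0.02,0.09,0,0,0,0],[0.02,0.09,0,0,0,0],[0.02,0.09,0,0,0,0],[0.02,0.09,0,0,0,0]]'
python3 - <<'E'
from h import *
st=env.sense(); s=env.snapshot("wrist"); cv2.imwrite("pics/w2.png",s["img"])
i=s["img"][60:300,110:410]
cv2.imwrite("pics/w2z.png",cv2.resize(i,None,fx=2.5,fy=2.5,interpolation=cv2.INTER_CUBIC))
np.savez("w2.npz",tcp_pos=st["tcp_pos"],tool_rot=st["tool_rot"])
print(st["t"],st["tcp_pos"],st["tool_rot"],st["qpos"]); print(proj(s,[[.54,.173,.105]],st)); print(env.spot_in(s,"collar_mouth"))
E
```

```text
t: 2.75
tcp_pos: [0.5294, 0.1353, 0.2315]
tool_rot: [0.896, -0.445, 0.0, 0.0]
ft_force: [0.7, -0.4, 1.1]
grip_width: 0.0848
t: 3.25
tcp_pos: [0.5372, 0.1678, 0.2313]
tool_rot: [0.895, -0.445, 0.0, 0.001]
ft_force: [-0.7, -0.4, 0.0]
grip_width: 0.0848
3.25 [0.53724787 0.16783661 0.23128458] [ 8.95314454e-01 -4.45433782e-01  4.42369779e-04  7.60644164e-04] [ 0.08043862  0.39510292 -0.58081513  1.45722505  0.21960867  1.35474643
 -1.43549095]
[[257.7784534 178.8333375]]
[{'position': [0.5459, 0.19, 0.0912], 'p': 0.97}]
```

View pics/w2z.png

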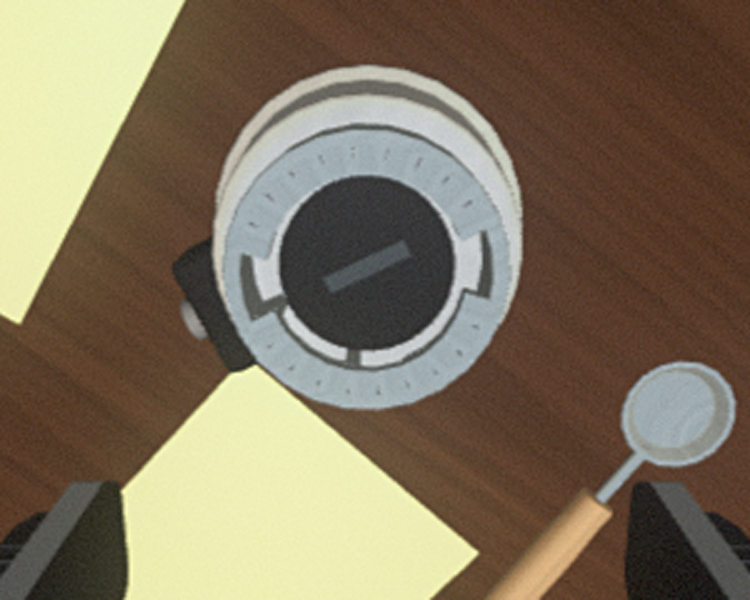

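```bash
python3 - <<'E'
import cv2,numpy as np
i=cv2.imread("pics/w2.png")
a=i[150:195,195:245]; b=i[140:185,285:335]
i=np.hstack([a,b])
cv2.imwrite("pics/w2zz.png",cv2.resize(i,None,fx=8,fy=8,interpolation=cv2.INTER_CUBIC))
E
```

```text
(no output)
```

View pics/w2zz.png

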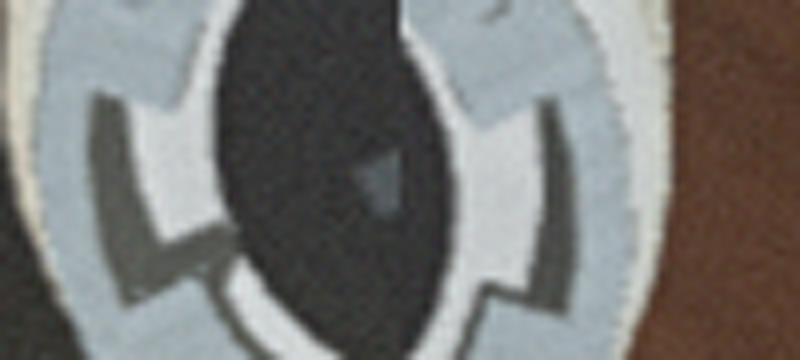

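```bash
cat > m.py <<'E'
from h import *
st=np.load("w2.npz"); s=env.snapshot("wrist")
L=np.array([(93,93),(123,305),(170,108),(205,268)])/8+[195,150]
Q=np.array([(150,97),(168,313),(80,130),(85,288)])/8+[285,140]
l=atz(s,L,.105,st)[:,:2]; r=atz(s,Q,.105,st)[:,:2]
# ring outer circle fit
rng=np.array([(367,126),(367,409),(224,267),(509,267)])/2.5+[110,60]
g=atz(s,rng,.105,st)[:,:2]
print("ring",g, g[:2].mean(0),g[2:].mean(0),np.linalg.norm(g[0]-g[1]),np.linalg.norm(g[2]-g[3]))
an=lambda d:np.degrees(np.arctan2(d[1],d[0]))
c=(l.mean(0)+r.mean(0))/2; print("c slots",c, [an(p-c) for p in l],[an(p-c) for p in r], [np.linalg.norm(p-c) for p in np.r_[l,r]])
print(an(r[:2].mean(0)-l[:2].mean(0)),an(r[2:].mean(0)-l[2:].mean(0)))
E
python3 m.py
```

```text
ring [[0.58278324 0.20619187]
 [0.50830441 0.15014281]
 [0.51976711 0.2163205 ]
 [0.57506482 0.14318202]] [0.54554382 0.17816734] [0.54741596 0.17975126] 0.0932126249693476 0.09169009295350122
c slots [0.54521372 0.17806792] [np.float64(117.1705251011096), np.float64(148.74361142047826), np.float64(117.49774175393452), np.float64(147.82917001195574)] [np.float64(-31.51127505407896), np.float64(-63.44559537255287), np.float64(-32.5421669020023), np.float64(-61.62785693795244)] [np.float64(0.04063258738504918), np.float64(0.04082268241461066), np.float64(0.03283892435186443), np.float64(0.03145774673838458), np.float64(0.04022664219947296), np.float64(0.04080491206452517), np.float64(0.03264040081189154), np.float64(0.03196528141183367)]
-47.29937600492931 -47.29850093571284
```

```bash
python3 -m creep '[[-0.025,-0.1,0,0,0,0],[-0.05,-0.21,0,0,0,-0.01],[-0.08,-0.33,0,0,0,-0.02],[-0.11,-0.45,0,0,0,-0.022],[-0.137,-0.57,0,0,0,-0.022]]' 50; python3 -m creep '[[-0.02,-0.08,-0.03,0,0,0],[-0.02,-0.088,-0.08,0,0,0],[-0.02,-0.088,-0.14,0,0,0],[-0.02,-0.088,-0.17,0,0,0],[-0.02,-0.088,-0.17,0,0,0]]'
python3 - <<'E'
from h import *
st=env.sense(); s=env.snapshot("wrist"); cv2.imwrite("pics/w3.png",s["img"])
print(st["t"],st["tcp_pos"],st["tool_rot"],st["grip_width"])
x=R.from_quat(st["tool_rot"]).as_matrix()[:,0]; print("toolx",np.degrees(np.arctan2(x[1],x[0])))
E
```

```text
t: 3.9
tcp_pos: [0.4811, -0.0598, 0.2317]
tool_rot: [0.88, -0.475, 0.001, 0.0]
ft_force: [0.6, -0.2, 0.1]
grip_width: 0.0502
t: 4.4
tcp_pos: [0.4724, -0.0926, 0.1618]
tool_rot: [0.88, -0.474, -0.002, 0.001]
ft_force: [-0.1, -0.6, -0.0]
grip_width: 0.05
4.4 [ 0.47243305 -0.09259808  0.16177866] [ 8.80293625e-01 -4.74425108e-01 -1.90657327e-03  5.61793146e-04] 0.05003333560674162
toolx -56.64419921017076
```

View pics/w3.png

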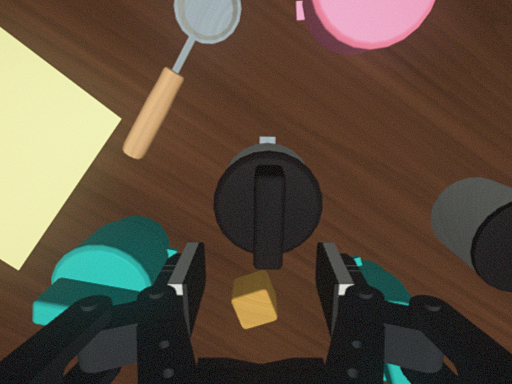

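```bash
python3 - <<'E'
from h import *
st=env.sense(); s=env.snapshot("wrist")
P=atz(s,np.array([(256,175),(283,175),(281,267),(254,267)]),.118,st)
print(P, P.mean(0)); d=(P[2]+P[3]-P[0]-P[1]); print(np.degrees(np.arctan2(d[1],d[0])), np.linalg.norm(d)/2,atz(s,(268,202),.086,st))
i=np.clip(s["img"][130:280,195:345].astype(float)*3,0,255).astype(np.uint8)
cv2.imwrite("pics/w3z.png",cv2.resize(i,None,fx=4,fy=4,interpolation=cv2.INTER_CUBIC))
E
```

```text
[[ 0.49555166 -0.07405714  0.118     ]
 [ 0.50397631 -0.08682988  0.118     ]
 [ 0.4552736  -0.11883514  0.118     ]
 [ 0.44611632 -0.10494839  0.118     ]] [ 0.47522947 -0.09616764  0.118     ]
-147.34426381400306 0.058281744606467456 [[ 0.47750344 -0.09517603  0.086     ]]
```

View pics/w3z.png

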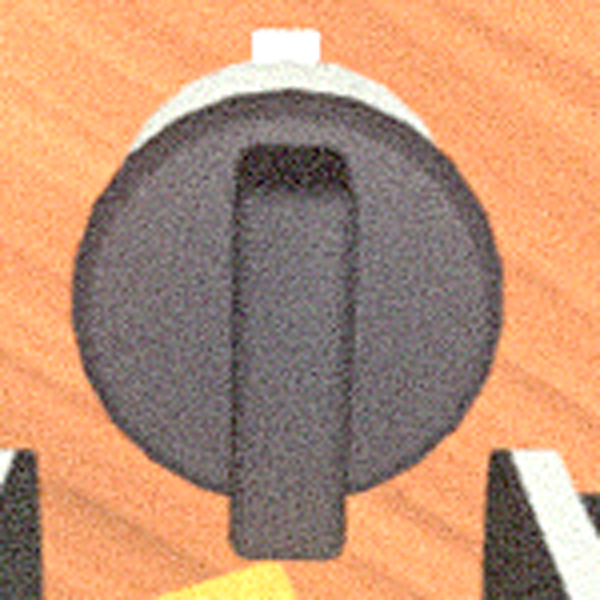

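```bash
python3 -m creep '[[0.008,-0.007,0,0,0,0],[0.008,-0.007,-0.07,0,0,-0.002],[0.008,-0.007,-0.13,0,0,-0.002],[0.008,-0.007,-0.175,0,0,-0.002],[0.008,-0.007,-0.182,0,0,-0.002]]' 50; python3 -m creep '[[0,0,0,0,0,0],[0,0,0,0,0,0],[0,0,0,0,0,0],[0,0,0,0,0,0],[0,0,0,0,0,0]]' 5 60; python3 -m creep '[[0,0,0,0,0,0],[0,0,0,0,0,0],[0,0,0.02,0,0,0],[0,0,0.05,0,0,0],[0,0,0.08,0,0,0]]'
python3 - <<'E'
from h import *
st=env.sense(); s=env.snapshot("wrist"); cv2.imwrite("pics/w4.png",s["img"])
print(st)
E
```

```text
t: 5.0
tcp_pos: [0.4764, -0.0953, 0.0893]
tool_rot: [0.879, -0.477, -0.001, 0.0]
ft_force: [0.1, 0.4, -0.3]
grip_width: 0.0502
t: 5.5
tcp_pos: [0.4786, -0.0954, 0.092]
tool_rot: [0.879, -0.477, 0.002, -0.0]
ft_force: [-0.7, 0.9, 6.5]
grip_width: 0.0172
t: 6.0
tcp_pos: [0.4766, -0.0955, 0.123]
tool_rot: [0.879, -0.477, -0.001, 0.0]
ft_force: [0.4, -0.1, -3.9]
grip_width: 0.017
{'t': 6.0, 'qpos': array([ 0.5290049 ,  0.31051673, -0.44805224,  1.82706872,  0.15410675,
        1.03949411, -0.97385158]), 'qvel': array([ 0.04033565, -0.15141285, -0.032928  , -0.16027837, -0.08913596,
        0.27491291,  0.07358757]), 'joint_efforts': array([ -0.19748888, -33.37658286,  -3.11239824, -20.72260737,
         0.07531392,  -0.14721503,  -0.06150432]), 'tcp_pos': array([ 0.47664012, -0.09551221,  0.12297306]), 'tool_rot': array([ 8.78794348e-01, -4.77200258e-01, -5.94227401e-04,  2.33081294e-04]), 'ft_force': array([ 0.43971644, -0.14907203, -3.94087739]), 'ft_torque': array([ 0.01251358, -0.08046873,  0.03356175]), 'grip_width': 0.016998428630379415}
```

View pics/w4.png

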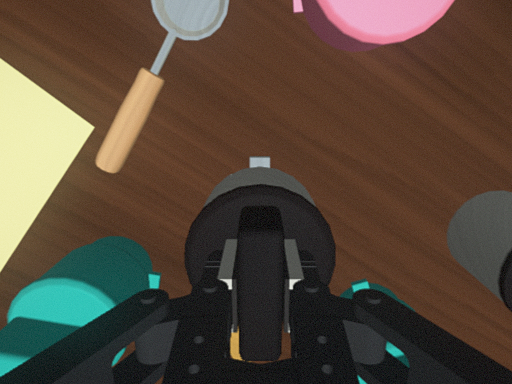

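```bash
python3 - <<'E'
from h import *
s=env.snapshot("wrist")
M=np.array(s["mount"]); 
def pt(p): 
    c=(np.array(p)-M[:3,3])@M[:3,:3]; return s["cx"]+f(s)*c[0]/-c[2], s["cy"]-f(s)*c[1]/-c[2]
for d in (-.004,-.002,0,.002,.004):
    print(d,"lid top edge",pt([0,d-.0375,.006]),"lidL",pt([-.0375,d,.006]),"lug tip top",pt([0,d-.038,.077]),"bot",pt([0,d-.038,.082]),"bar end top",pt([0,d-.03,-.026]),"bar lid",pt([0,d-.03,.006]))
i=np.clip(s["img"][140:290,170:350].astype(float)*3,0,255).astype(np.uint8)
cv2.imwrite("pics/w4z.png",cv2.resize(i,None,fx=4,fy=4,interpolation=cv2.INTER_CUBIC))
print(env.sense()["tcp_pos"])
E
```

```text
-0.004 lid top edge (np.float64(262.27975067729614), np.float64(167.40990978145473)) lidL (np.float64(183.7062639049578), np.float64(244.15730845293405)) lug tip top (np.float64(261.4830382680199), np.float64(142.7591688184417)) bot (np.float64(261.4448730535776), np.float64(141.63448678396668)) bar end top (np.float64(262.86971180059146), np.float64(206.6589746017691)) bar lid (np.float64(262.2417393034136), np.float64(183.61639530701183))
-0.002 lid top edge (np.float64(262.2695092609631), np.float64(171.77642823655955)) lidL (np.float64(183.9733525481825), np.float64(247.96670632724533)) lug tip top (np.float64(261.47801323181136), np.float64(145.85475963638132)) bot (np.float64(261.440051916219), np.float64(144.6675558010739)) bar end top (np.float64(262.8544202684032), np.float64(211.83428335150506)) bar lid (np.float64(262.2317818584167), np.float64(187.86184007080806))
0 lid top edge (np.float64(262.2593447465751), np.float64(176.11015886710118)) lidL (np.float64(184.23856695290687), np.float64(251.74937255144613)) lug tip top (np.float64(261.4730144185124), np.float64(148.934
[... 456 characters left out ...]
)) bot (np.float64(261.4304833393259), np.float64(150.68732913536093)) bar end top (np.float64(262.8242574982286), np.float64(222.04265531053346)) bar lid (np.float64(262.21208734714315), np.float64(196.25876918140455))
0.004 lid top edge (np.float64(262.2392429847544), np.float64(184.68072285126027)) lidL (np.float64(184.76345140941373), np.float64(259.23562770904215)) lug tip top (np.float64(261.46309464384757), np.float64(155.0451101135963)) bot (np.float64(261.42573552522094), np.float64(153.67426910192)) bar end top (np.float64(262.80938242714683), np.float64(227.0770158032897)) bar lid (np.float64(262.2023486610302), np.float64(200.41094415972785))
[ 0.47891292 -0.09573039  0.12463291]
```

View pics/w4z.png

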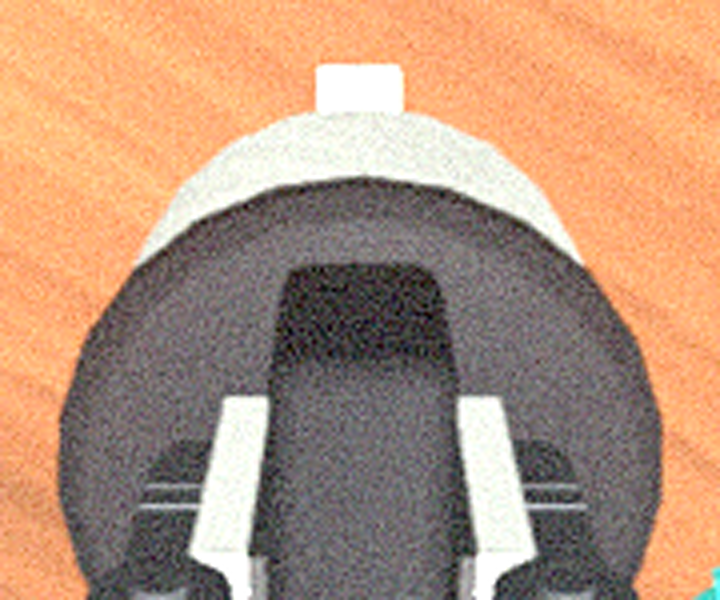

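```bash
python3 -m creep '[[0,0,0.07,0,0,0.02],[0,0.02,0.16,0,0,0.06],[0.01,0.06,0.25,0,0,0.1],[0.03,0.13,0.276,0,0,0.14],[0.05,0.21,0.276,0,0,0.18]]'; python3 -m creep '[[0.02,0.09,0,0,0,0.04],[0.045,0.18,0,0,0,0.085],[0.07,0.28,0,0,0,0.13],[0.09,0.38,0,0,0,0.175],[0.105,0.45,0,0,0,0.22]]'; python3 -m creep '[[0.005,0.032,0,0,0,0.04],[0.005,0.032,0,0,0,0.08],[0.005,0.032,0,0,0,0.12],[0.005,0.032,0,0,0,0.153],[0.005,0.032,0,0,0,0.153]]';  python3 - <<'E'
from h import *
st=env.sense(); s=env.snapshot("wrist"); cv2.imwrite("pics/w5.png",s["img"])
print(st["t"],st["tcp_pos"],st["qpos"],st["ft_force"])
x=R.from_quat(st["tool_rot"]).as_matrix()[:,0]; print("toolx",np.degrees(np.arctan2(x[1],x[0])), R.from_quat(st["tool_rot"]).as_matrix()[:,2])
E
```

```text
t: 6.6
tcp_pos: [0.4991, -0.0119, 0.2355]
tool_rot: [0.977, -0.212, 0.003, 0.0]
ft_force: [0.8, 0.6, -3.7]
grip_width: 0.0172
t: 7.1
tcp_pos: [0.5387, 0.172, 0.2327]
tool_rot: [0.991, 0.135, -0.0, -0.001]
ft_force: [-0.4, -0.2, -2.2]
grip_width: 0.0168
t: 7.6
tcp_pos: [0.5411, 0.181, 0.2323]
tool_rot: [0.932, 0.363, -0.001, -0.0]
ft_force: [-0.1, 0.0, -2.6]
grip_width: 0.0171
7.6 [0.54106965 0.18096551 0.23228913] [ 0.23131313  0.48504002 -0.87243768  1.42568879  0.37012391  1.40239547
  0.09637098] [-0.05743881  0.0057403  -2.62147212]
toolx 42.51515821951834 [-1.24583406e-03 -2.00716230e-04 -9.99999204e-01]
```

View pics/w5.png

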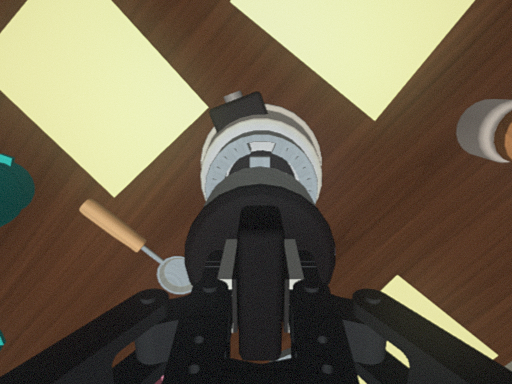

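```bash
python3 - <<'E'
from h import *
st=env.sense(); s=env.snapshot("wrist")
print(st["tcp_pos"])
t=np.linspace(0,2*np.pi,200)
im=np.clip(s["img"].astype(float)*1.6,0,255).astype(np.uint8)
for r,z,c in ((.0465,.105,(0,0,255)),(.041,.105,(0,255,0)),(.066,.0,(255,0,0))):
    P=proj(s,np.c_[.5454+r*np.cos(t),.1783+r*np.sin(t),0*t+z],st)
    for p in P: cv2.circle(im,tuple(int(v*8) for v in p),3,c,-1,shift=3) if 0 else im.__setitem__((int(min(383,max(0,p[1]))),int(min(511,max(0,p[0])))),c)
a=np.radians(132.7)
for off in (-14.7,14.7):
    b=a+np.radians(off)
    for p in proj(s,np.c_[.5454+np.linspace(.032,.041,30)*np.cos(b),.1783+np.linspace(.032,.041,30)*np.sin(b),np.full(30,.105)],st): im[int(p[1]),int(p[0])]=(255,0,255)
cv2.imwrite("pics/w5z.png",cv2.resize(im[90:240,185:340],None,fx=4,fy=4,interpolation=cv2.INTER_NEAREST))
E
```

```text
[0.54111677 0.18095137 0.23244529]
```

View pics/w5z.png

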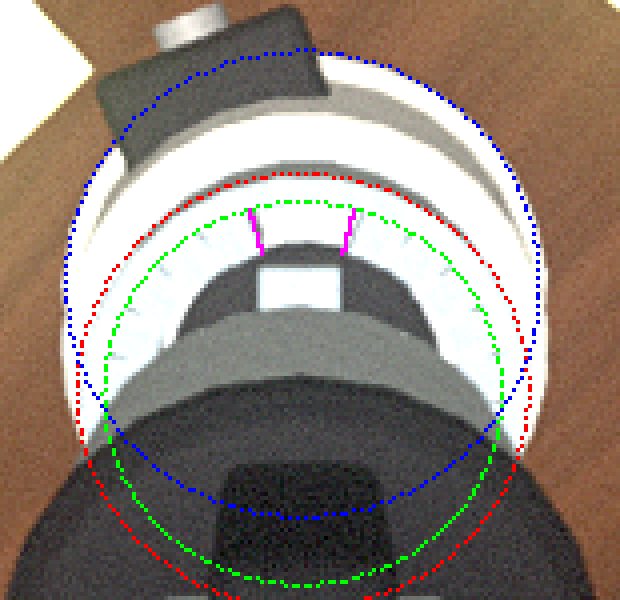

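```bash
python3 -m creep '[[0.004,0,0,0,0,0],[0.004,0,-0.03,0,0,0],[0.004,0,-0.06,0,0,0],[0.004,0,-0.08,0,0,0],[0.004,0,-0.09,0,0,0]]'; python3 -m creep '[[0,0,-0.005,0,0,0],[0,0,-0.01,0,0,0],[0,0,-0.015,0,0,0],[0,0,-0.015,0,0,0],[0,0,-0.015,0,0,0]]'; python3 - <<'E'
from h import *
st=env.sense(); s=env.snapshot("wrist"); cv2.imwrite("pics/w6.png",s["img"])
print(st["t"],st["tcp_pos"],st["qpos"],st["ft_force"],st["ft_torque"])
E
```

```text
t: 8.2
tcp_pos: [0.5419, 0.1807, 0.1949]
tool_rot: [0.932, 0.363, -0.002, 0.0]
ft_force: [-0.3, 0.4, -2.9]
grip_width: 0.0168
t: 8.7
tcp_pos: [0.543, 0.1814, 0.1911]
tool_rot: [0.932, 0.363, 0.0, 0.0]
ft_force: [0.9, -1.2, -2.6]
grip_width: 0.017
8.7 [0.54298415 0.18144313 0.19113271] [ 0.22696557  0.51481306 -0.8583497   1.49044636  0.39528472  1.31666907
  0.07594507] [ 0.87773267 -1.19730651 -2.59217075] [ 0.0669945   0.03006773 -0.04669457]
```

View pics/w6.png

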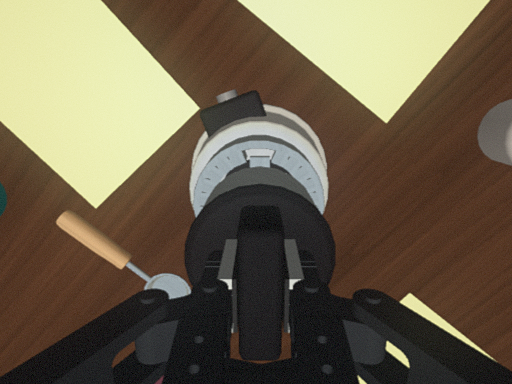

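```bash
python3 -m creep '[[0,0,-0.003,0,0,0],[0,0,-0.006,0,0,0],[0,0,-0.01,0,0,0],[0,0,-0.01,0,0,0],[0,0,-0.01,0,0,0]]'; python3 -m creep '[[0,0,-0.003,0,0,0],[0,0,-0.006,0,0,0],[0,0,-0.01,0,0,0],[0,0,-0.01,0,0,0],[0,0,-0.01,0,0,0]]'; python3 - <<'E'
from h import *
st=env.sense(); s=env.snapshot("wrist"); cv2.imwrite("pics/w7.png",cv2.resize(s["img"][90:240,185:340],None,fx=4,fy=4))
print(st["t"],st["tcp_pos"],st["ft_force"],st["ft_torque"])
E
```

```text
t: 9.25
tcp_pos: [0.5428, 0.1813, 0.1868]
tool_rot: [0.932, 0.363, -0.0, -0.0]
ft_force: [0.3, 0.6, -3.4]
grip_width: 0.0168
t: 9.75
tcp_pos: [0.5428, 0.1813, 0.1828]
tool_rot: [0.932, 0.363, -0.0, -0.0]
ft_force: [-0.1, 0.2, -3.0]
grip_width: 0.0167
9.75 [0.5427868  0.18132209 0.18280563] [-0.09310027  0.20786839 -2.99263763] [-0.00930755  0.04522614 -0.03597976]
```

View pics/w7.png

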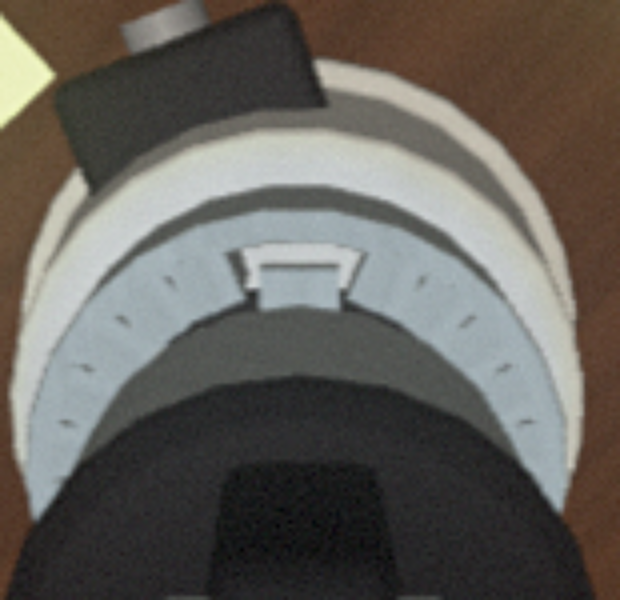

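```bash
python3 -m creep '[[0,0,-0.003,0,0,0],[0,0,-0.006,0,0,0],[0,0,-0.01,0,0,0],[0,0,-0.01,0,0,0],[0,0,-0.01,0,0,0]]'; python3 -m creep '[[0,0,-0.003,0,0,0],[0,0,-0.006,0,0,0],[0,0,-0.01,0,0,0],[0,0,-0.01,0,0,0],[0,0,-0.01,0,0,0]]'; python3 - <<'E'
from h import *
st=env.sense()
print(st["t"],st["tcp_pos"],st["ft_force"],st["ft_torque"])
E
```

```text
t: 10.3
tcp_pos: [0.5431, 0.1815, 0.1797]
tool_rot: [0.932, 0.363, 0.0, 0.0]
ft_force: [-1.8, -1.2, 4.8]
grip_width: 0.0172
t: 10.8
tcp_pos: [0.5431, 0.1815, 0.1763]
tool_rot: [0.932, 0.363, 0.001, 0.0]
ft_force: [-2.6, -1.8, 8.3]
grip_width: 0.0166
10.8 [0.54312265 0.18152442 0.17633214] [-2.62963613 -1.78522007  8.2892002 ] [-0.38587988  0.72412327 -0.00790173]
```

```bash
python3 -m creep '[[0,0,-0.003,0,0,0],[0,0,-0.006,0,0,0],[0,0,-0.01,0,0,0],[0,0,-0.01,0,0,0],[0,0,-0.01,0,0,0]]'; python3 - <<'E'
from h import *
st=env.sense()
print(st["t"],st["tcp_pos"],st["ft_force"],st["ft_torque"])
E
```

```text
t: 11.3
tcp_pos: [0.5431, 0.1816, 0.1731]
tool_rot: [0.932, 0.363, 0.001, 0.0]
ft_force: [-4.0, -2.7, 11.9]
grip_width: 0.0172
11.3 [0.54313912 0.18159124 0.1730841 ] [-4.04394447 -2.66497319 11.89364077] [-0.57643054  0.9642455  -0.00353915]
```

```bash
python3 -m creep '[[0.0005,0,0,0,0,-0.015],[0.001,0.0005,0,0,0,-0.033],[0.0015,0.001,0,0,0,-0.05],[0.002,0.0015,0,0,0,-0.067],[0.0022,0.0015,0,0,0,-0.083]]'; python3 - <<'E'
from h import *
st=env.sense()
print(st["t"],st["tcp_pos"],st["ft_force"],st["ft_torque"])
x=R.from_quat(st["tool_rot"]).as_matrix()[:,0]; print("toolx",np.degrees(np.arctan2(x[1],x[0])))
E
```

```text
t: 11.8
tcp_pos: [0.5444, 0.1838, 0.1735]
tool_rot: [0.971, 0.238, 0.002, -0.001]
ft_force: [-3.6, 0.0, 11.3]
grip_width: 0.0174
11.8 [0.54435799 0.18377826 0.17350459] [-3.64228348e+00  5.83016597e-03  1.12715663e+01] [-0.07720242  0.73658792  0.11884004]
toolx 27.570471655981642
```

```bash
python3 -m creep '[[0.001,0,0,0,0,-0.033],[0.002,0.0005,0,0,0,-0.067],[0.003,0.001,0,0,0,-0.1],[0.004,0.001,0,0,0,-0.133],[0.005,0.001,0,0,0,-0.167]]'; python3 - <<'E'
from h import *
st=env.sense(); s=env.snapshot("wrist"); cv2.imwrite("pics/w8.png",s["img"])
print(st["t"],st["tcp_pos"],st["ft_force"],st["ft_torque"])
x=R.from_quat(st["tool_rot"]).as_matrix()[:,0]; print("toolx",np.degrees(np.arctan2(x[1],x[0])))
E
```

```text
t: 12.3
tcp_pos: [0.5472, 0.1842, 0.1738]
tool_rot: [1.0, -0.023, 0.003, -0.001]
ft_force: [-1.3, 0.7, 11.0]
grip_width: 0.017
12.3 [0.54721    0.18422623 0.1738156 ] [-1.27615707  0.67534956 10.96381967] [-0.11614198  0.4119467   0.14731234]
toolx -2.6215203243594347
```

View pics/w8.png

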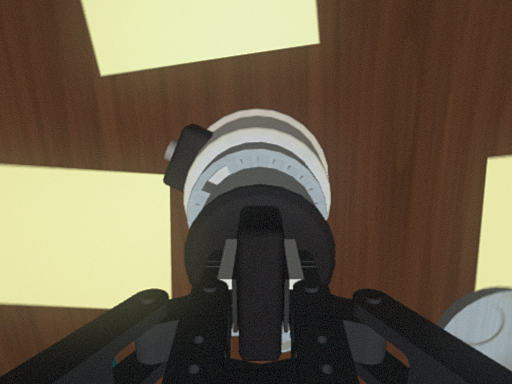

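```bash
python3 -m creep '[[0.001,0,0,0,0,-0.033],[0.002,-0.0005,0,0,0,-0.067],[0.003,-0.001,0,0,0,-0.1],[0.004,-0.001,0,0,0,-0.133],[0.005,-0.0015,0,0,0,-0.167]]'; python3 -m creep '[[0,0,0,0,0,-0.01],[0.0005,0,0,0,0,-0.02],[0.0005,0,0,0,0,-0.03],[0.001,-0.0005,0,0,0,-0.04],[0.001,-0.0005,0,0,0,-0.05]]'; python3 - <<'E'
from h import *
st=env.sense()
print(st["t"],st["tcp_pos"],st["ft_force"],st["ft_torque"])
x=R.from_quat(st["tool_rot"]).as_matrix()[:,0]; print("toolx",np.degrees(np.arctan2(x[1],x[0])))
E
```

```text
t: 12.85
tcp_pos: [0.5499, 0.1832, 0.174]
tool_rot: [0.96, -0.282, 0.003, -0.002]
ft_force: [-1.0, -0.3, 11.4]
grip_width: 0.0168
t: 13.35
tcp_pos: [0.5505, 0.1827, 0.174]
tool_rot: [0.935, -0.355, 0.003, -0.002]
ft_force: [-1.0, -0.6, 10.5]
grip_width: 0.0171
13.35 [0.55045048 0.1827276  0.17395936] [-0.96316021 -0.64229887 10.52828159] [-0.25646311  0.22229155  0.14812427]
toolx -41.54024171847147
```

Now creep to the stop in 1°/row steps, watching torque.

```bash
cat > q.py <<'E'
from h import *
st=env.sense()
print(st["t"],st["tcp_pos"].round(4),st["ft_force"].round(2),st["ft_torque"].round(3))
x=R.from_quat(st["tool_rot"]).as_matrix()[:,0]; print("toolx",np.degrees(np.arctan2(x[1],x[0])))
E
python3 -m creep '[[0,0,0,0,0,-0.005],[0,0,0,0,0,-0.01],[0,0,0,0,0,-0.015],[0,0,0,0,0,-0.02],[0,0,0,0,0,-0.02]]'; python3 q.py;python3 -m creep '[[0,0,0,0,0,-0.003],[0,0,0,0,0,-0.006],[0,0,0,0,0,-0.009],[0,0,0,0,0,-0.011],[0,0,0,0,0,-0.011]]'; python3 q.py
```

```text
t: 13.85
tcp_pos: [0.5507, 0.1826, 0.174]
tool_rot: [0.924, -0.383, 0.003, -0.002]
ft_force: [-0.3, -0.4, 10.6]
grip_width: 0.0171
13.85 [0.5507 0.1826 0.174 ] [-0.33 -0.39 10.59] [-0.323  0.129  0.151]
toolx -45.08714421765597
t: 14.35
tcp_pos: [0.5506, 0.1827, 0.174]
tool_rot: [0.917, -0.398, 0.003, -0.002]
ft_force: [-0.5, -0.1, 9.8]
grip_width: 0.0171
14.35 [0.5506 0.1827 0.174 ] [-0.47 -0.11  9.83] [-0.389  0.151  0.841]
toolx -46.89710330581961
```

```bash
python3 -m creep '[[0,0,0,0,0,0.003],[0,0,0.003,0,0,0.003],[0,0,0.006,0,0,0.003],[0,0,0.009,0,0,0.003],[0,0,0.01,0,0,0.003]]'; python3 q.py;python3 -m creep '[[0,0,0.003,0,0,0],[0,0,0.006,0,0,0],[0,0,0.009,0,0,0],[0,0,0.01,0,0,0],[0,0,0.01,0,0,0]]'; python3 q.py
```

```text
t: 14.85
tcp_pos: [0.5501, 0.1822, 0.1748]
tool_rot: [0.919, -0.395, 0.002, -0.002]
ft_force: [5.4, 1.7, -2.7]
grip_width: 0.0172
14.85 [0.5501 0.1822 0.1748] [ 5.4   1.69 -2.68] [ 0.278 -1.557  0.527]
toolx -46.51091878219955
t: 15.35
tcp_pos: [0.5496, 0.1821, 0.177]
tool_rot: [0.919, -0.395, 0.001, -0.001]
ft_force: [8.7, 2.4, -9.5]
grip_width: 0.0169
15.35 [0.5496 0.1821 0.177 ] [ 8.7   2.37 -9.54] [ 0.617 -2.156  0.532]
toolx -46.51319794067365
```

```bash
python3 - <<'E'
from h import *
s=env.snapshot("wrist"); cv2.imwrite("pics/w9.png",s["img"])
s=env.snapshot("scene"); cv2.imwrite("pics/s9.png",cv2.resize(s["img"][110:210,240:350],None,fx=5,fy=5,interpolation=cv2.INTER_CUBIC))
E
python3 q.py
```

```text
15.45 [0.5496 0.1821 0.177 ] [ 9.09  3.41 -8.8 ] [ 0.61  -2.147  0.573]
toolx -46.51474723766616
```

View pics/w9.png

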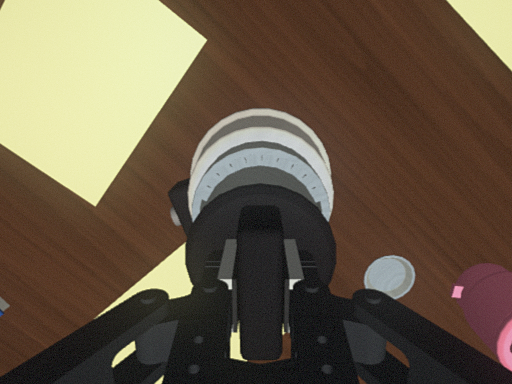

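View pics/s9.png

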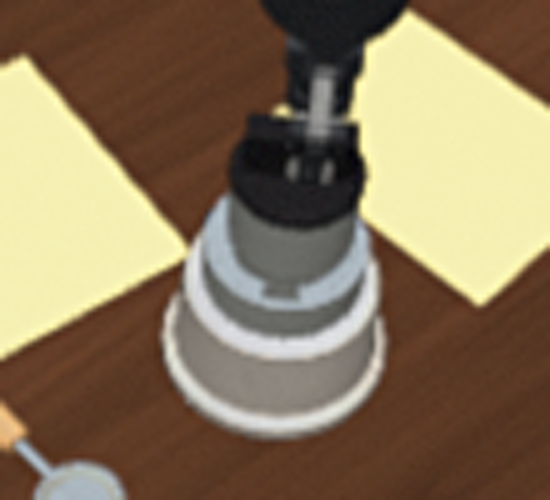

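```bash
python3 -m creep '[[0,0,-0.003,0,0,0],[0,0,-0.006,0,0,0],[0,0,-0.006,0,0,0],[0,0,-0.006,0,0,0],[0,0,-0.006,0,0,0]]'; python3 q.py
```

```text
t: 15.95
tcp_pos: [0.5497, 0.1822, 0.1769]
tool_rot: [0.919, -0.395, 0.001, -0.001]
ft_force: [5.3, 2.4, 0.3]
grip_width: 0.017
15.95 [0.5497 0.1822 0.1769] [5.26 2.39 0.27] [ 0.251 -1.409  0.484]
toolx -46.52456575699156
```

```bash
python3 -m creep '[[0.002,0.001,0,0,0,0.001],[0.004,0.001,0,0,0,0.002],[0.004,0.001,0,0,0,0.003],[0.004,0.001,0,0,0,0.003],[0.004,0.001,0,0,0,0.003]]'; python3 q.py
```

```text
t: 16.45
tcp_pos: [0.55, 0.1823, 0.1769]
tool_rot: [0.92, -0.391, 0.0, -0.0]
ft_force: [3.2, 0.8, 3.6]
grip_width: 0.017
16.45 [0.55   0.1823 0.1769] [3.2  0.77 3.56] [ 0.301 -0.919  0.227]
toolx -46.02440564037661
```

```bash
python3 -m creep '[[0.002,0,0.002,0,0,0.002],[0.003,0,0.003,0,0,0.004],[0.003,0,0.003,0,0,0.006],[0.003,0,0.003,0,0,0.008],[0.003,0,0.003,0,0,0.008]]'; python3 q.py
```

```text
t: 16.95
tcp_pos: [0.5501, 0.1821, 0.1771]
tool_rot: [0.925, -0.379, -0.001, 0.0]
ft_force: [3.2, 2.6, -1.0]
grip_width: 0.0164
16.95 [0.5501 0.1821 0.1771] [ 3.22  2.58 -1.03] [ 0.547 -0.651 -0.116]
toolx -44.55663581601564
```

```bash
python3 -m creep '[[0,0,0,0,0,0.002],[0,0,0,0,0,0.004],[0,0,0,0,0,0.006],[0,0,0,0,0,0.008],[0,0,0,0,0,0.008]]'; python3 q.py
```

```text
t: 17.45
tcp_pos: [0.55, 0.1819, 0.1771]
tool_rot: [0.93, -0.367, -0.001, 0.001]
ft_force: [0.0, 2.6, -3.8]
grip_width: 0.0164
17.45 [0.55   0.1819 0.1771] [ 0.03  2.56 -3.75] [ 0.574 -0.165 -0.224]
toolx -43.11313492390405
```

```bash
python3 -m creep '[[0,0,0,0,0,0.002],[0,0,0,0,0,0.004],[0,0,0,0,0,0.006],[0,0,0,0,0,0.008],[0,0,0,0,0,0.008]]'; python3 q.py
python3 - <<'E'
from h import *
s=env.snapshot("wrist"); cv2.imwrite("pics/w10.png",cv2.resize(s["img"][90:290,165:355],None,fx=3,fy=3,interpolation=cv2.INTER_CUBIC))
E
```

```text
t: 17.95
tcp_pos: [0.55, 0.1818, 0.1771]
tool_rot: [0.935, -0.356, -0.001, 0.001]
ft_force: [-1.9, 2.8, -5.0]
grip_width: 0.0171
17.95 [0.55   0.1818 0.1771] [-1.85  2.81 -5.03] [ 0.631  0.379 -0.448]
toolx -41.69475698795542
```

View pics/w10.png

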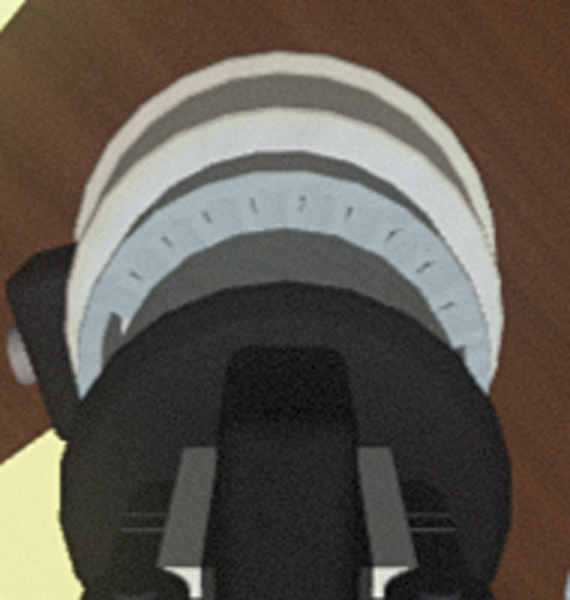

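```bash
python3 -m creep '[[0,0,0,0,0,-0.006],[0,0,0,0,0,-0.012],[0,0,0,0,0,-0.016],[0,0,0,0,0,-0.016],[0,0,0,0,0,-0.016]]'; python3 q.py; python3 -m creep '[[0,0,0,0,0,0],[0,0,0,0,0,0],[0,0,0,0,0,0],[0,0,0,0,0,0],[0,0,0,0,0,0]]' 30; python3 q.py
```

```text
t: 18.5
tcp_pos: [0.5504, 0.1817, 0.1772]
tool_rot: [0.925, -0.379, -0.001, 0.001]
ft_force: [-2.9, 1.2, -7.6]
grip_width: 0.0169
18.5 [0.5504 0.1817 0.1772] [-2.93  1.16 -7.62] [0.395 0.559 0.206]
toolx -44.55398914355226
t: 19.0
tcp_pos: [0.5516, 0.1818, 0.1784]
tool_rot: [0.925, -0.379, 0.001, -0.0]
ft_force: [0.3, 0.0, -1.2]
grip_width: 0.0301
19.0 [0.5516 0.1818 0.1784] [ 0.34  0.01 -1.17] [-0.001 -0.005  0.008]
toolx -44.601804464728005
```

Released. Open wider, rise, and look.

```bash
python3 -m creep '[[0,0,0,0,0,0],[0,0,0.02,0,0,0],[0,0,0.06,0,0,0],[0,0,0.12,0,0,0],[0,0,0.18,0,0,0]]' 50; python3 -m creep '[[0,0,0.03,0,0,0],[0,0,0.03,0,0,0],[0,0,0.03,0,0,0],[0,0,0.03,0,0,0],[0,0,0.03,0,0,0]]'; python3 - <<'E'
from h import *
st=env.sense(); s=env.snapshot("wrist"); cv2.imwrite("pics/w11.png",s["img"]); 
print(st["t"],st["tcp_pos"],st["ft_force"])
im=s["img"].copy(); t=np.linspace(0,2*np.pi,300); c=(.5454,.1783)
def dr(x,y,z,col):
    for p in proj(s,np.c_[x,y,z+0*x],st):
        if 0<=p[0]<512 and 0<=p[1]<384: im[int(p[1]),int(p[0])]=col
for z,col in ((.168,(0,0,255)),(.171,(0,255,0))): dr(c[0]+.0375*np.cos(t),c[1]+.0375*np.sin(t),z,col)
a=np.radians(-137.3); X=np.array([np.cos(a),np.sin(a)]); Y=np.array([-X[1],X[0]]); u=np.linspace(-1,1,100)
for z,col in ((.200,(0,0,255)),(.203,(0,255,0))):
    for sg in (-1,1):
        for e in (np.outer(u*.03,X)+sg*.009*Y, np.outer(u*.009,Y)+sg*.03*X): dr(c[0]+e[:,0],c[1]+e[:,1],z,col)
cv2.imwrite("pics/w11z.png",cv2.resize(np.clip(im.astype(float)*2,0,255).astype(np.uint8)[60:260,160:360],None,fx=3,fy=3,interpolation=cv2.INTER_NEAREST))
s=env.snapshot("top"); cv2.imwrite("pics/t11.png",s["img"])
s=env.snapshot("scene"); cv2.imwrite("pics/s11.png",s["img"])
E
```

```text
t: 19.5
tcp_pos: [0.5508, 0.1819, 0.2508]
tool_rot: [0.925, -0.379, -0.0, 0.0]
ft_force: [0.1, 0.4, 1.1]
grip_width: 0.0501
t: 20.0
tcp_pos: [0.5503, 0.1815, 0.2603]
tool_rot: [0.925, -0.379, -0.001, 0.001]
ft_force: [-0.3, -0.5, 0.0]
grip_width: 0.05
20.0 [0.55030438 0.18153276 0.26026988] [-0.3330839  -0.45372984  0.02698249]
```

View pics/w11z.png

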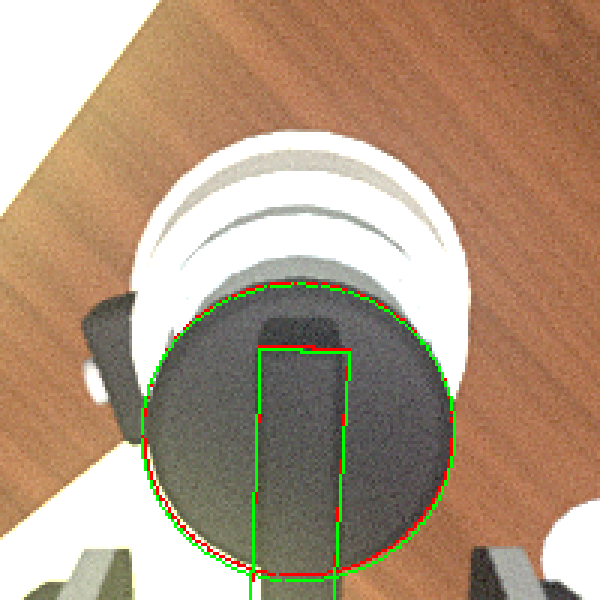

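View pics/s11.png

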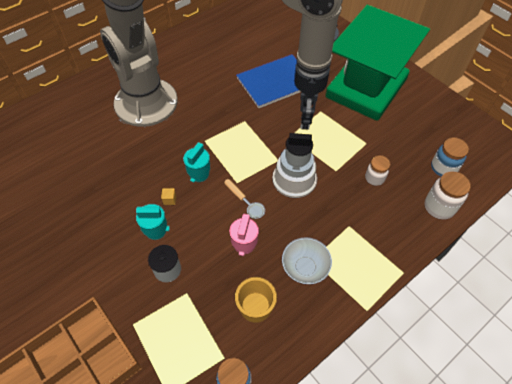

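```bash
python3 - <<'E'
from h import *
# lid-width height check against w1 (known lid height .086) plus scene difference
a=cv2.imread("pics/scene0.png").astype(int); b=cv2.imread("pics/s11.png").astype(int)
d=(np.abs(a-b).max(2)>60).astype(np.uint8); n,l,st,c=cv2.connectedComponentsWithStats(d)
print([tuple(x) for x in st[1:] if x[4]>15])
print(env.sense()["ft_force"],env.sense()["t"]); print(env.finish_job())
E
```

```text
[(np.int32(130), np.int32(0), np.int32(11), np.int32(3), np.int32(25)), (np.int32(308), np.int32(0), np.int32(26), np.int32(15), np.int32(209)), (np.int32(79), np.int32(3), np.int32(5), np.int32(8), np.int32(21)), (np.int32(134), np.int32(12), np.int32(9), np.int32(6), np.int32(22)), (np.int32(88), np.int32(15), np.int32(10), np.int32(9), np.int32(33)), (np.int32(124), np.int32(18), np.int32(20), np.int32(34), np.int32(292)), (np.int32(102), np.int32(26), np.int32(21), np.int32(25), np.int32(217)), (np.int32(144), np.int32(28), np.int32(11), np.int32(22), np.int32(148)), (np.int32(99), np.int32(38), np.int32(7), np.int32(8), np.int32(23)), (np.int32(130), np.int32(51), np.int32(21), np.int32(18), np.int32(163)), (np.int32(297), np.int32(52), np.int32(34), np.int32(15), np.int32(87)), (np.int32(113), np.int32(57), np.int32(16), np.int32(12), np.int32(103)), (np.int32(294), np.int32(61), np.int32(34), np.int32(37), np.int32(582)), (np.int32(306), np.int32(99), np.int32(5), np.int32(14), np.int32(54)), (np.int32(303), np.int32(100), np.int32(3), np.int32(7), np.int32(17)), (np.int32(300), np.int32(113), np.int32(13), np.int32(17), np.int32(109)), (np.int32(285), np.int32(132), np.int32(29), np.int32(30), np.int32(525)), (np.int32(287), np.int32(155), np.int32(12), np.int32(14), np.int32(78)), (np.int32(297), np.int32(156), np.int32(9), np.int32(10), np.int32(59)), (np.int32(190), np.int32(188), np.int32(26), np.int32(22), np.int32(347)), (np.int32(192), np.int32(208), np.int32(16), np.int32(13), np.int32(93)), (np.int32(214), np.int32(212), np.int32(5), np.int32(5), np.int32(20))]
[ 0.45654624 -0.10313349  0.25286602] 20.15
the job is handed in; nothing more can be done
None
```

The black-lidded steel cup is in the grinder's collar and appears locked. I let go of it and handed the job in at about 20 s, with the arm clear and touching nothing.

I found the slots from above at about -47° and lowered the cup straight into them. I pressed down with about 12 N at the wrist and turned clockwise until the stop pushed back at 0.84 N m. Then I eased the push so the cup could rise into its notches.

**Checks that agreed:**
- **Height:** the cup stayed at its locked height (about 85 mm) while the wrist force went from -9 N to +4 N.
- **Back-turn test:** a gentle counter-clockwise turn of about 5° met rising resistance, up to 0.45 N m.
- **Rest of the counter:** before and after pictures show changes only at the arm, the grinder and where the cup had stood.

**Less certain:**
- **Angle:** I turned the cup clockwise again after the back-turn test, but not fully to the stop. The last picture shows it at about 87° of the 90°, which I took to be play in the notches.
- **Easing the push:** I briefly pulled up by about 9 N and sideways by about 9 N before it settled.
- **No final test:** I did not test the lock again after letting go.

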